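# Unbolt the vial heater and hold its lid up with the lever

### The job

Unlock the vial heater by pushing the red knob of its sliding bolt fully back, away from the lever's long end. Then press the yellow pad on the long end of the lever down as far as it goes, so that the heavy steel lid rises, and finish while still holding the lever down with your fingers. Do it all by pushing with the fingers: do not touch the lid itself, and leave the loose glassware, boxes and tools where they stand.

Things in the scene. Friction and masses are not known exactly. Their poses are not given: they have to be found in the camera images.
- heater: Bench vial heater, fixed. Origin on the table right under the lever's pivot (83 mm up, between cheeks 96 mm high). Its x axis runs along the lever: long end at -x, white chamber at +x (x 75 to 205, y -65 to 65, 72 mm high) under the steel lid (top 85 mm up while shut). Its y axis points to the side with the bolt: a grey rail block, x 50 to 175, y 68 to 111, top 70 mm up.
- lever_bar: The lever: a steel bar 22 mm wide, 10 mm thick, with a yellow pad 46 x 46 mm at its long end and a brass roller at its short end under the lid's front edge. Origin on the pivot. At rest the long end stands up 0.3 rad above level; its axes are parallel to the heater's at rest and turn with the lever.
- pad (a point): Centre of the pad's top face. 131 mm from the pivot along the heater's -x and 134 mm above the table at rest; it moves on an arc about the pivot, and right down lies 137 mm from it and about 51 mm above the table. Pressing takes some 5 to 12 N; the lid's weight and a light spring raise it again if let go.
- lever (a joint): Lever angle in rad: 0 at rest (long end up), 0.6 when the long end is pressed right down to its stop.
- lid (a joint): Lid opening in rad: 0 shut, about 0.26 when the lever is pressed right down. The hinge is at the chamber's end away from the lever.
- lid_plate: The heavy steel lid, about 2 kg, 158 x 126 x 12 mm, with an ear at its front corner on the heater's +y side. Origin on its hinge axis (heater x = 204 mm, 79 mm up); the lid reaches 159 mm from there towards the lever.
- bolt (a joint): Sliding bolt position in m along the heater's +x: near 0 (up to 0.010) when its tongue lies over the lid's ear and locks it, 0.045 when pushed fully back (away from the lever's long end) to its stop. The ear is clear from about 0.030. It has about 2 N of friction and stays where it is left.
- knob (a point): Centre of the top end of the bolt's red knob, an upright peg 14 mm across and 45 mm tall, top 143 mm above the table, at heater x = 103 mm + bolt, y = 89 mm. The dark bolt under it is 99 mm high; its tongue reaches 52 mm from the knob's axis towards heater -x.
- jar: Small amber screw-top jar with blue cap, 38 mm across, 52 mm tall, standing beside the lever. Loose; to be left alone. Origin at the centre of its underside.
- tip_box: Closed blue plastic box with white trim, 85 x 60 x 45 mm, lying beside the lever. Loose; to be left alone. Origin at the centre of its underside.
- vial: Small clear vial with white cap, 24 mm across, 42 mm tall, standing beyond the long end of the lever. Loose; to be left alone. Origin at the centre of its underside.
- blue_bottle: Clear glass bottle with blue cap, 72 mm across, 155 mm tall. Loose; to be left alone. Origin at the centre of its underside.
- amber_bottle: Amber glass bottle with black cap, 72 mm across, 155 mm tall. Loose; to be left alone. Origin at the centre of its underside.
- beaker: Open glass beaker, 70 mm across, 80 mm tall. Loose; to be left alone. Origin at the centre of its underside.
- vial_rack: White block 60 x 120 x 30 mm with eight capped amber vials standing in it to 52 mm. Loose; to be left alone. Origin at the centre of its underside.
- wrench: Steel wrench 150 mm long, lying flat. Loose; to be left alone. Origin at the centre of its underside.

How it is judged:
By the outcome, as a careful person would: the job done as asked, in the order asked, and still so for the second after the job is handed in, while the arm keeps its last pose, push and grip.
It also fails if it takes over 42 s, if anything falls off the work surface, if the arm or the gripper's body presses on something with over 40 N, if the wrist force passes 120 N, or if a joint passes its speed limit or range.

### The arm

A 6-joint arm with a two-finger parallel gripper is mounted at the origin on the work surface. World frame = base frame: x ahead of the robot, y to its left, z up, the work surface at z = 0. Lengths are in m, angles in rad, forces in N, time in s.
With the tool pointing down it reaches from about 0.3 to 1 m from the base axis. Payload 5.1 kg.
Tool frame: the origin (TCP) lies at the very end of the fingers, on their centre line; the grasp point (between the pads) lies 19 mm behind it (r.pinch_z is the distance from the TCP to the grasp point, in m); z points along the fingers, x is the direction in which the jaws open and shut, and the axes are right-handed (so a half turn about z gives the same grasp; the last joint's range is limited). The gripper opens to 95 mm and grips with 3 to 60 N. Pads are 20 mm wide; open, the fingers measure 119 mm over their backs; the gripper's body (75 mm by 180 mm) begins 59 mm behind the grasp point.
Start: joints at [-1.335, 0.124, 1.65, -0, 1.367, -0.083], TCP at [0.204, -0.617, 0.215] pointing down, gripper open.
Joint ranges: [-2.61, 2.61], [-1.02, 2.33], [0.03, 2.71], [-1.35, 4.49], [0.32, 2.68], [-2.91, 2.91]. Speed limits (rad/s): [2.57, 2.57, 3.14, 3.14, 3.14, 3.14].

### API

Orientations are given as a unit quaternion [x, y, z, w].
In Python, from rig import r, vision, order gives the robot as it stands.
- The arm moves only by the tool move_arm, never from a script. Its argument "increments" is a list of rows, each an object with "offset": the shift along the tool's x, y, z in units of 30 mm (1.0 is 30 mm), a list of three; "rot": the turn, a rotation vector about the tool's x, y, z in degrees, a list of three. A call has 1 to 10 rows; each row shifts and turns the pose as measured when the row begins, along the tool's axes as they then stand; what a row does not reach is not made up. A row lasts 1/10 s, in which the tool goes at most 50 mm and 8.59 degrees, less where a joint would pass 70% of its speed; a pose out of reach is approached as far as the arm can. A call is refused whole if a number of a shift passes 1 or a number of a turn 8.59, either way. A call with a gripper value outside its range is refused whole. "gripper" is the closure in counts, from 0 (fully open) to 255 (shut), set as the call begins (left out, the last holds). The fingers move at their own pace and stop on an object; "newtons" is the grip in N (left out, the last holds). Time passes only in rows, so rows that do not move let the fingers close. It gives the time, the measured TCP pose, the force and the opening at its end, in the units of the state.
- r.get_state(): the state, without advancing time (a new reading comes with each control period).
- vision.camera(name): name is "side" or "top"; returns a dict with "pixels" (420x560x3 uint8, red, green, blue), "fov_y" (degrees; the focal length in pixels is half the picture's height over the tangent of half this angle, whatever the lens; pixels are square), "cx", "cy" (the principal point, pixels), "R" (3x3) and "t" (3): a world point X has camera coordinates R X + t. Camera axes: x right, y down, z forward; pixel columns grow to the right and rows downward; lengths in m; the calibration is good to about 2 mm. A picture is of the moment at which its call begins. There is no depth.
- order.job_done(): hands the job in, once; it reports no verdict.
The state is a dict: "t": time; "qpos": joint angles; "qvel": joint speeds; "joint_efforts": joint torques, N m; "position": TCP position; "tool_rot": TCP orientation; "ft_force": force on the tool from outside, world axes, zero at the start; "torque": the same for the moment, N m; "width": finger opening in m.
Only numpy, scipy, OpenCV 4.12 (cv2) and the standard library are available. Lean on these libraries where they do the work, as an engineer would, in place of code of your own. Each camera call takes 0.05 s, during which the arm holds its last target. There are 200 camera calls.

## Working session

There is one attempt and no reset: what is moved stays moved. The work goes in short steps, Python scripts to look and compute and a tool call to move; the robot and the scene stay as the last step left them, time stands still between calls to the robot, and variables do not carry over. Pictures are saved under pics/ and viewed, about 8 in all and at most 12, crops included, and the job is handed in when it is done.

Besides the shell and the picture viewer there is one more tool, called in YAML: its name, and indented under it one key for each argument. move_arm: Moves the arm, as the interface text tells. Its arguments: {"type":"object","properties":{"increments":{"type":"array"},"gripper":{"type":"number"},"newtons":{"type":"number"}},"required":["increments"]}

```bash
mkdir -p pics; ls; python3 - <<'E'
from rig import r,vision
import cv2
for n in("top","side"):
    c=vision.camera(n); cv2.imwrite(f"pics/{n}0.png",c["pixels"][:,:,::-1])
    print(n,c["fov_y"],c["cx"],c["cy"],c["R"],c["t"])
s=r.get_state();print(s)
E
```

```text
pics
top 43.22710941325322 280.8033042795328 210.92365654463842 [[ 0.01405918 -0.99982531  0.01231609]
 [-0.98573864 -0.01592475 -0.16752833]
 [ 0.16769519 -0.00978514 -0.98579033]] [-0.01264146  0.60527065  1.79569147]
side 49.921375546751406 279.0004414122374 212.07634339938838 [[-0.82271887 -0.56790072 -0.02494852]
 [-0.27565866  0.43696103 -0.85619937]
 [ 0.49713777 -0.6975341  -0.51604284]] [0.50399887 0.25149155 1.03873515]
{'t': 0.1, 'qpos': array([-1.33462431e+00,  1.24432070e-01,  1.65149064e+00, -4.95395103e-06,
        1.36752032e+00, -8.25937009e-02]), 'qvel': array([-8.09344905e-04,  7.58431615e-06, -3.80071119e-03, -8.26931807e-05,
        9.05511473e-04, -2.29459998e-03]), 'joint_efforts': array([ 3.84345485e-04, -4.18880618e+01, -3.61096287e+01,  7.76493503e-02,
        4.61739453e-02, -7.19844434e-05]), 'position': array([ 0.20354834, -0.61670993,  0.2135427 ]), 'tool_rot': array([ 8.10368597e-01, -5.85919688e-01, -7.04042189e-04, -6.00249106e-04]), 'ft_force': array([ 0.23069065, -0.43487965,  0.27677518]), 'torque': array([ 0.01261654, -0.0131155 , -0.03236773]), 'width': 0.09524071226091077}
```

View pics/top0.png

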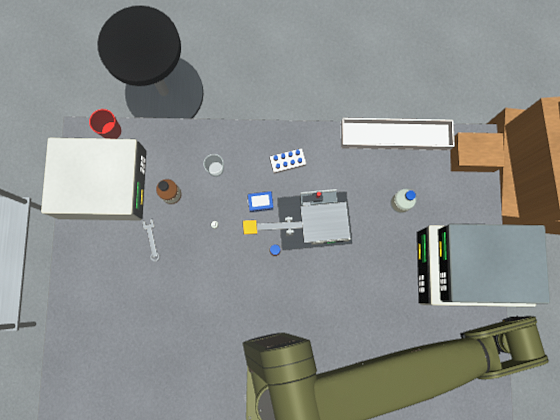

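View pics/side0.png

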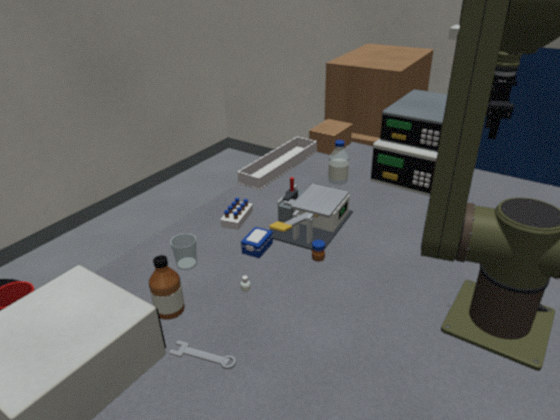

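The top view shows the yellow pad at about (250,227), the red knob at (319,196), the lid at (326,223), the jar at (275,250) and the box at (260,201). The side view shows the knob at (292,183) and the pad at (282,226). So heater +x points roughly along world -y. Next I measure these points.

```bash
cat > h.py <<'E'
import numpy as np,cv2
from rig import r,vision
def cam(n): return vision.camera(n)
def K(c):
    f=c["pixels"].shape[0]/2/np.tan(np.radians(c["fov_y"]/2)); return f
def ray(c,p):
    f=K(c);R=np.array(c["R"]);t=np.array(c["t"])
    d=R.T@np.array([(p[0]-c["cx"])/f,(p[1]-c["cy"])/f,1]);return -R.T@t,d
def plane(c,p,z):
    o,d=ray(c,p);return o+d*(z-o[2])/d[2]
def proj(c,X):
    q=np.array(c["R"])@X+np.array(c["t"]);return K(c)*q[:2]/q[2]+[c["cx"],c["cy"]]
def two(c1,p1,c2,p2):
    o1,d1=ray(c1,p1);o2,d2=ray(c2,p2)
    s=np.linalg.lstsq(np.c_[d1,-d2],o2-o1,rcond=None)[0]
    a,b=o1+s[0]*d1,o2+s[1]*d2;return (a+b)/2,np.linalg.norm(a-b)
def blobs(c,lo,hi,box,amin=3):
    h=cv2.cvtColor(c["pixels"],cv2.COLOR_RGB2HSV);m=cv2.inRange(h,np.array(lo),np.array(hi))
    k=np.zeros_like(m);x0,y0,x1,y1=box;k[y0:y1,x0:x1]=m[y0:y1,x0:x1]
    n,l,st,ce=cv2.connectedComponentsWithStats(k)
    return [(st[i].tolist(),ce[i].round(2).tolist()) for i in range(1,n) if st[i][4]>=amin]
E
python3 - <<'E'
from h import *
T=cam("top");S=cam("side")
bt=(180,130,370,270);bs=(200,150,360,300)
for n,lo,hi in(("yel",(18,120,90),(32,255,255)),("red",(0,120,60),(8,255,255)),("red2",(172,120,60),(180,255,255)),("blue",(105,130,60),(125,255,255))):
    print(n,blobs(T,lo,hi,bt),"|",blobs(S,lo,hi,bs))
a=T["pixels"][180:270,190:370,::-1];b=S["pixels"][160:280,210:370,::-1]
a=cv2.resize(a,(800,400),interpolation=cv2.INTER_CUBIC)
cv2.imwrite("pics/topc.png",a);cv2.imwrite("pics/sidec.png",cv2.resize(b,(800,600),interpolation=cv2.INTER_CUBIC))
E
```

```text
yel [([243, 220, 14, 14, 184], [249.55, 226.62])] | [([270, 221, 22, 10, 137], [279.97, 226.09])]
red [([317, 192, 4, 4, 14], [318.29, 193.5])] | [([290, 177, 4, 14, 27], [291.48, 183.07])]
red2 [([317, 196, 3, 2, 4], [317.75, 196.25])] | [([290, 180, 4, 2, 4], [291.5, 180.5]), ([290, 188, 2, 3, 3], [290.33, 189.0]), ([292, 188, 2, 3, 3], [292.67, 189.0])]
blue [([296, 150, 4, 4, 13], [297.38, 151.62]), ([289, 152, 3, 4, 11], [290.09, 153.64]), ([282, 154, 3, 4, 12], [283.0, 155.5]), ([274, 156, 4, 4, 12], [275.5, 157.5]), ([298, 158, 4, 4, 13], [299.62, 159.62]), ([291, 160, 4, 4, 13], [292.38, 161.62]), ([284, 162, 3, 4, 12], [285.0, 163.5]), ([276, 164, 4, 4, 13], [277.62, 165.38]), ([248, 192, 25, 19, 192], [259.93, 201.29]), ([270, 245, 10, 10, 76], [274.66, 249.32])] | [([225, 198, 14, 16, 54], [231.33, 205.37]), ([238, 199, 10, 12, 32], [242.34, 204.34]), ([234, 212, 4, 3, 11], [235.36, 212.91]), ([242, 227, 31, 30, 303], [257.11, 243.55]), ([312, 240, 13, 11, 111], [318.14, 244.34])]
```

View pics/topc.png

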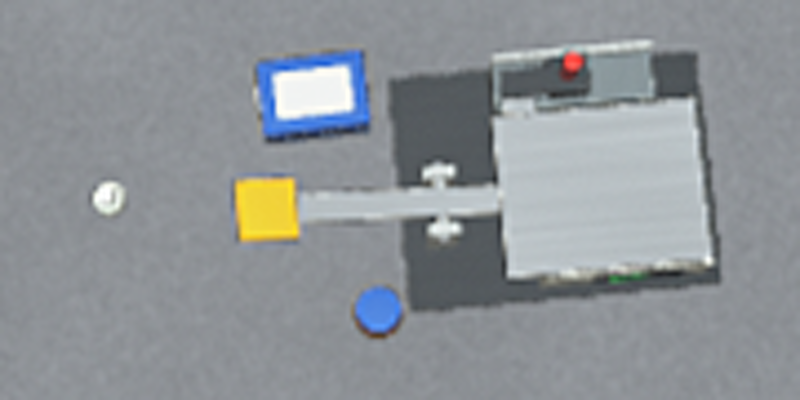

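View pics/sidec.png

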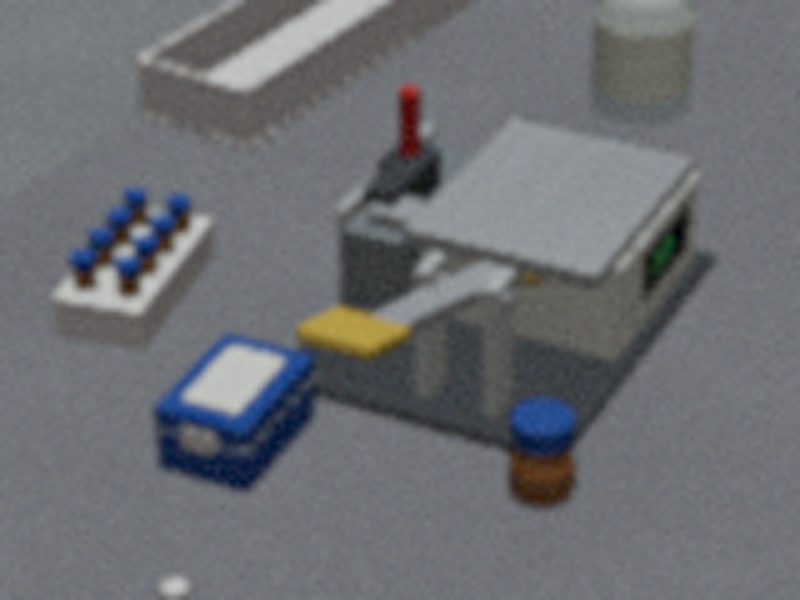

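```bash
python3 - <<'E'
from h import *
T=cam("top");S=cam("side")
s=800/180;px=lambda u,v:(190+(u+.5)/s-.5,180+(v+.5)/s-.5)
pad=plane(T,(249.55,226.62),.132);kn=plane(T,px(573,62),.143)
print("pad",pad,two(T,(249.55,226.62),S,(279.97,225.2)))
print("kn",kn,two(T,px(573,62),S,(291.5,178)))
piv=[plane(T,px(441,171),.096),plane(T,px(444,231),.096)];print("cheeks",piv)
L=[plane(T,px(*p),.085) for p in((495,117),(693,98),(713,262),(508,278))];print("lid",L)
d=[L[1]-L[0],L[2]-L[3]]
for x in d: print(np.linalg.norm(x),np.degrees(np.arctan2(x[1],x[0])))
x=L[2]-L[1];print(np.linalg.norm(x),np.degrees(np.arctan2(x[1],x[0]))+0)
x=(piv[0]+piv[1])/2-pad;print("lev",np.linalg.norm(x[:2]),np.degrees(np.arctan2(x[1],x[0])))
x=kn-pad;e=np.arctan2(.089,.239);print("kn-pad",np.linalg.norm(x[:2]),np.degrees(np.arctan2(x[1],x[0])-e), np.hypot(.089,.239))
# fit yaw+origin: pad,cheek mid, lid corners
H=np.array([[-.131,0],[0,0],[.046,.063],[.204,.063],[.204,-.063],[.046,-.063]])
W=np.array([pad[:2],((piv[0]+piv[1])/2)[:2]]+[l[:2] for l in L])
hm,wm=H.mean(0),W.mean(0);A=(H-hm).T@(W-wm);th=np.arctan2(A[0,1]-A[1,0],A[0,0]+A[1,1])
R=np.array([[np.cos(th),-np.sin(th)],[np.sin(th),np.cos(th)]]);o=wm-R@hm
print("yaw",np.degrees(th),"o",o,"res mm",((W-H@R.T-o)*1e3).round(1).tolist(),"knob in H",(R.T@(kn[:2]-o)))
for n,p,z in(("jar",(274.66,249.32),.052),("box",(259.93,201.29),.045),("vial",px(108,198),.042)):
    q=plane(T,p,z)[:2];print(n,q,R.T@(q-o))
E
```

```text
pad [0.53726317 0.10001989 0.132     ] (array([0.53697389, 0.09985968, 0.13218533]), np.float64(0.0006013245702757744))
kn [ 0.65043301 -0.1274153   0.143     ] (array([ 0.65056113, -0.12777967,  0.14074765]), np.float64(0.0007510397628230829))
cheeks [array([ 0.57356049, -0.03064762,  0.096     ]), array([ 0.52746465, -0.03345879,  0.096     ])]
lid [array([ 0.61807925, -0.07208227,  0.085     ]), array([ 0.63548995, -0.22506221,  0.085     ]), array([ 0.50825929, -0.2395426 ,  0.085     ]), array([ 0.49356953, -0.08295201,  0.085     ])]
0.15396750600744566 -83.50708721934195
0.1572781113967348 -84.64076859014129
0.1280520282365902 -173.50698241525157
lev 0.1327360153737702 -84.27132963918518
kn-pad 0.2540357783355887 -83.97002285631099 0.25503333115496885
yaw -84.06915192143767 o [ 0.55084095 -0.03077459] res mm [[-0.0, 0.5], [-0.3, -1.3], [-0.2, -2.1], [0.9, 2.1], [-1.0, 0.6], [0.6, 0.1]] knob in H [0.10641408 0.08907327]
jar [0.4709457  0.01575508] [-0.05453604 -0.07465978]
box [0.63950421 0.07008161] [-0.09115494  0.09860995]
vial [0.55643685 0.22862579] [-0.25743369  0.03236929]
```

The pose fit agrees to about 2 mm: yaw -84.1°, origin (0.551,-0.031). The knob sits at heater (106,89), so the bolt is at about 3.5 mm and locked. The instrument stack on the right begins at world x≈0.28, so I first move along +y. Meanwhile I close the fingers and turn the tool x axis onto heater x.

move_arm:
  increments:
    - {"offset": [-0.9,-0.3,0],"rot": [0,0,1.25]}
    - {"offset": [-0.9,-0.3,0],"rot": [0,0,1.25]}
    - {"offset": [-0.9,-0.3,0],"rot": [0,0,1.25]}
    - {"offset": [-0.9,-0.3,0],"rot": [0,0,1.25]}
    - {"offset": [-0.9,-0.3,0],"rot": [0,0,1.25]}
    - {"offset": [-0.9,-0.3,0],"rot": [0,0,1.25]}
    - {"offset": [-0.9,-0.3,0],"rot": [0,0,1.25]}
    - {"offset": [-0.9,-0.3,0],"rot": [0,0,1.25]}
    - {"offset": [-0.9,-0.3,0],"rot": [0,0,1.25]}
    - {"offset": [-0.9,-0.3,0],"rot": [0,0,1.25]}
  gripper: 255
  newtons: 30

```text
t: 1.3
position: [0.2331, -0.3264, 0.2128]
tool_rot: [0.737, -0.676, -0.0, -0.0]
ft_force: [0.8, -0.0, 0.9]
width: 0.0201
```

```bash
cat >> h.py <<'E'
from scipy.spatial.transform import Rotation as Ro
TH=np.radians(-84.07);O=np.array([.5508,-.0308])
HR=np.array([[np.cos(TH),-np.sin(TH)],[np.sin(TH),np.cos(TH)]])
def go(hx,hy,z):
    s=r.get_state();Rt=Ro.from_quat(s["tool_rot"]).as_matrix();p=np.array(s["position"])
    tgt=np.r_[O+HR@[hx,hy],z]
    e=Ro.from_matrix(Rt.T@np.c_[np.r_[HR[:,0],0],np.r_[HR[:,1]*-1,0],[0,0,-1]]).as_rotvec(degrees=True)
    print("t",s["t"],"H mm",(1e3*np.r_[HR.T@(p[:2]-O),p[2]]).round(1),"units",(Rt.T@(tgt-p)/.03).round(2),"rot",e.round(2),"F",np.round(s["ft_force"],1),"w",round(s["width"],4))
E
python3 -c "
from h import *
go(.07,.089,.2)"
```

```text
t 1.3 H mm [ 261.2 -346.6  212.8] units [ -6.61 -14.41   0.44] rot [-0.01  0.07 -0.96] F [ 0.8 -0.   0.9] w 0.0201
```

move_arm:
  increments:
    - {"offset": [-0.7,-1,0],"rot": [0,0,-0.9]}
    - {"offset": [-0.7,-1,0],"rot": [0,0,0]}
    - {"offset": [-0.7,-1,0],"rot": [0,0,0]}
    - {"offset": [-0.7,-1,0],"rot": [0,0,0]}
    - {"offset": [-0.7,-1,0],"rot": [0,0,0]}
    - {"offset": [-0.7,-1,0],"rot": [0,0,0]}
    - {"offset": [-0.7,-1,0],"rot": [0,0,0]}
    - {"offset": [-0.7,-1,0],"rot": [0,0,0]}
    - {"offset": [-0.5,-1,0],"rot": [0,0,0]}
    - {"offset": [-0.4,-1,0],"rot": [0,0,0]}

```text
t: 2.3
position: [0.5202, -0.0907, 0.2154]
tool_rot: [0.742, -0.671, 0.004, -0.0]
ft_force: [0.1, -0.7, 0.1]
width: 0.0004
```

```bash
python3 -c "
from h import *
go(.07,.089,.2)"
```

```text
t 2.3 H mm [ 56.4 -36.6 215.4] units [ 0.44 -4.19  0.54] rot [-0.35 -0.35 -0.18] F [ 0.1 -0.7  0.1] w 0.0004
```

move_arm:
  increments:
    - {"offset": [0.3,-1,0],"rot": [-0.3,-0.3,-0.2]}
    - {"offset": [0.1,-1,0],"rot": [0,0,0]}
    - {"offset": [0,-1,0.3],"rot": [0,0,0]}
    - {"offset": [0,-0.8,0.4],"rot": [0,0,0]}
    - {"offset": [0,-0.4,0.5],"rot": [0,0,0]}
    - {"offset": [0,0,0.5],"rot": [0,0,0]}
    - {"offset": [0,0,0],"rot": [0,0,0]}

```text
t: 3.0
position: [0.655, -0.0854, 0.1624]
tool_rot: [0.745, -0.667, 0.001, -0.0]
ft_force: [-0.6, 0.6, -1.1]
width: 0.0005
```

```bash
python3 - <<'E'
from h import *
go(.07,.089,.113)
T=cam("top");S=cam("side")
a=cv2.resize(T["pixels"][160:260,230:370,::-1],(560,400),interpolation=cv2.INTER_CUBIC)
b=cv2.resize(S["pixels"][130:270,200:360,::-1],(457,400),interpolation=cv2.INTER_CUBIC)
cv2.imwrite("pics/c1.png",cv2.resize(np.hstack([a,b]),(800,315)))
E
```

```text
t 3.0 H mm [ 65.   98.  162.4] units [0.16 0.3  1.65] rot [-0.11 -0.04  0.39] F [-0.6  0.6 -1.1] w 0.0005
```

View pics/c1.png

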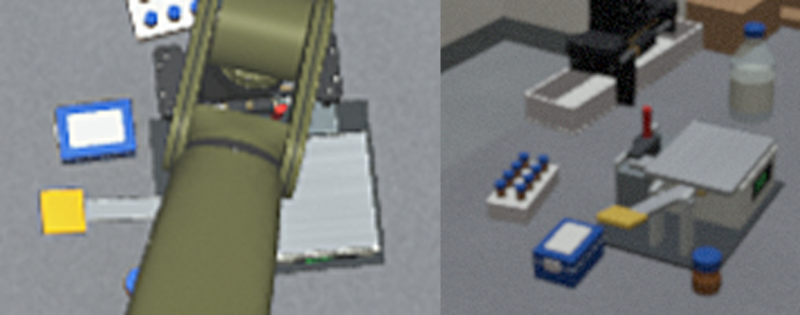

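The fingers hang just on the -x side of the knob. In the side crop the fingertips are at (627,100) and the knob top at (648,108); in the top crop the knob is at (280,109). I go down to z≈0.113.

move_arm:
  increments:
    - {"offset": [0,0.3,0.5],"rot": [0,0,0.4]}
    - {"offset": [0,0,0.5],"rot": [0,0,0]}
    - {"offset": [0,0,0.4],"rot": [0,0,0]}
    - {"offset": [0,0,0.2],"rot": [0,0,0]}
    - {"offset": [0,0,0],"rot": [0,0,0]}

```text
t: 3.6
position: [0.6481, -0.088, 0.1202]
tool_rot: [0.742, -0.67, 0.006, -0.004]
ft_force: [0.1, 1.0, -0.0]
width: 0.0001
```

```bash
python3 -c "
from h import *
go(.129,.089,.113)"
```

```text
t 3.6 H mm [ 66.9  90.9 120.2] units [2.07 0.06 0.25] rot [-0.78 -0.26 -0.09] F [ 0.1  1.  -0. ] w 0.0001
```

move_arm:
  increments:
    - {"offset": [0.3,0,0.2],"rot": [-0.5,0,0]}
    - {"offset": [0.4,0,0],"rot": [0,0,0]}
    - {"offset": [0.4,0,0],"rot": [0,0,0]}
    - {"offset": [0.4,0,0],"rot": [0,0,0]}
    - {"offset": [0.3,0,0],"rot": [0,0,0]}
    - {"offset": [0.3,0,0],"rot": [0,0,0]}

```text
t: 4.2
position: [0.6561, -0.1542, 0.1149]
tool_rot: [0.742, -0.67, 0.002, -0.002]
ft_force: [-0.2, 7.9, 0.3]
width: 0.0003
```

```bash
python3 -c "
from h import *
go(.129,.089,.116)"
```

```text
t 4.2 H mm [133.6  92.  114.9] units [-0.15  0.1  -0.04] rot [-0.33 -0.09 -0.07] F [-0.2  7.9  0.3] w 0.0003
```

move_arm:
  increments:
    - {"offset": [0.2,0,0],"rot": [0,0,0]}
    - {"offset": [0.2,0,0],"rot": [0,0,0]}
    - {"offset": [0.2,0,0],"rot": [0,0,0]}

```text
t: 4.5
position: [0.6562, -0.154, 0.1152]
tool_rot: [0.741, -0.671, -0.015, -0.014]
ft_force: [-4.8, 21.5, 6.1]
width: 0.0006
```

```bash
python3 -c "
from h import *
go(.129,.089,.116)"
```

```text
t 4.5 H mm [133.5  92.1 115.2] units [-0.15  0.1  -0.02] rot [-0.06  2.38 -0.23] F [-4.8 21.5  6.1] w 0.0006
```

The bolt is at its stop: the position no longer changes and the force has risen to 21 N. I back off, lift, and head for the pad.

move_arm:
  increments:
    - {"offset": [-0.5,0,0],"rot": [0,2.3,0]}
    - {"offset": [-0.5,0,0],"rot": [0,0,0]}
    - {"offset": [0,0,-0.8],"rot": [0,0,0]}
    - {"offset": [0,0,-0.9],"rot": [0,0,0]}
    - {"offset": [0,0,-0.9],"rot": [0,0,0]}
    - {"offset": [-0.5,0,-0.5],"rot": [0,0,0]}
    - {"offset": [-1,0,0],"rot": [0,0,0]}
    - {"offset": [-1,0.3,0],"rot": [0,0,0]}
    - {"offset": [-1,0.5,0],"rot": [0,0,0]}
    - {"offset": [-1,0.5,0],"rot": [0,0,0]}

```text
t: 5.5
position: [0.6013, 0.0071, 0.2132]
tool_rot: [0.74, -0.673, 0.003, -0.001]
ft_force: [0.3, -0.0, 0.6]
width: 0.0004
```

```bash
python3 -c "
from h import *
go(-.136,0,.17)"
```

```text
t 5.5 H mm [-32.5  54.2 213.2] units [-3.44  1.84  1.42] rot [-0.25 -0.17 -0.51] F [ 0.3 -0.   0.6] w 0.0004
```

move_arm:
  increments:
    - {"offset": [-1,0.5,0],"rot": [0,0,-0.5]}
    - {"offset": [-1,0.5,0.2],"rot": [0,0,0]}
    - {"offset": [-0.8,0.4,0.3],"rot": [0,0,0]}
    - {"offset": [-0.4,0.3,0.4],"rot": [0,0,0]}
    - {"offset": [-0.2,0.1,0.3],"rot": [0,0,0]}
    - {"offset": [0,0,0],"rot": [0,0,0]}
    - {"offset": [0,0,0],"rot": [0,0,0]}

```text
t: 6.2
position: [0.5319, 0.1118, 0.1756]
tool_rot: [0.745, -0.667, 0.003, -0.002]
ft_force: [0.6, -0.7, -0.3]
width: 0.0003
```

```bash
python3 - <<'E'
from h import *
go(-.136,0,.14)
T=cam("top");S=cam("side")
k=blobs(T,(0,120,60),(8,255,255),(290,170,370,220));print(k)
ks=blobs(S,(0,120,60),(8,255,255),(250,150,360,230));print(ks)
for b in k: q=plane(T,b[1],.143);print("knob H",HR.T@(q[:2]-O))
a=cv2.resize(T["pixels"][160:260,210:350,::-1],(560,400),interpolation=cv2.INTER_CUBIC)
b=cv2.resize(S["pixels"][130:270,200:360,::-1],(457,400),interpolation=cv2.INTER_CUBIC)
cv2.imwrite("pics/c2.png",cv2.resize(np.hstack([a,b]),(800,315)))
E
```

```text
t 6.2 H mm [-143.8   -4.1  175.6] units [ 0.26 -0.13  1.19] rot [-0.38 -0.15  0.35] F [ 0.6 -0.7 -0.3] w 0.0003
[([329, 191, 4, 6, 18], [330.5, 193.11])]
[([295, 177, 5, 8, 20], [297.1, 181.1])]
knob H [0.14628859 0.08718483]
```

View pics/c2.png

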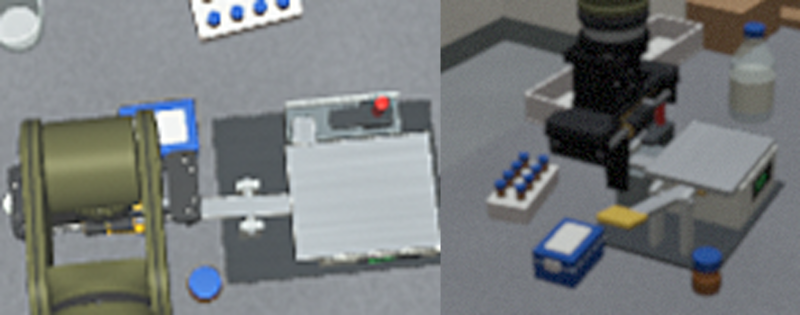

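The knob is now at top crop (381,103), heater x≈147 mm, so the bolt is fully back and the ear is clear. In the side crop the fingertips, at (618,185), are right above the pad at (622,216). Now I press.

move_arm:
  increments:
    - {"offset": [0.2,-0.1,0.4],"rot": [0,0,0.3]}
    - {"offset": [0,0,0.4],"rot": [0,0,0]}
    - {"offset": [0,0,0.4],"rot": [0,0,0]}
    - {"offset": [0,0,0.4],"rot": [0,0,0]}
    - {"offset": [0,0,0.4],"rot": [0,0,0]}
    - {"offset": [0,0,0.4],"rot": [0,0,0]}

```text
t: 6.9
position: [0.5417, 0.1057, 0.1046]
tool_rot: [0.741, -0.672, 0.004, -0.007]
ft_force: [-3.5, 3.8, 8.9]
width: 0.0006
```

```bash
python3 -c "
from h import *
go(-.138,0,.052)"
```

```text
t 6.9 H mm [-136.7    5.   104.6] units [-0.04  0.19  1.75] rot [-0.89  0.17 -0.32] F [-3.5  3.8  8.9] w 0.0006
```

move_arm:
  increments:
    - {"offset": [0,0.1,0.4],"rot": [-0.5,0,0]}
    - {"offset": [0,0.1,0.4],"rot": [0,0,0]}
    - {"offset": [-0.05,0,0.4],"rot": [0,0,0]}
    - {"offset": [-0.05,0,0.4],"rot": [0,0,0]}
    - {"offset": [0,0,0.3],"rot": [0,0,0]}
    - {"offset": [0,0,0.3],"rot": [0,0,0]}

```text
t: 7.5
position: [0.5449, 0.1072, 0.0478]
tool_rot: [0.741, -0.671, 0.007, -0.007]
ft_force: [-26.7, -4.8, 64.3]
width: 0.0003
```

```bash
python3 -c "
from h import *
go(-.138,0,.052)"
```

```text
t 7.5 H mm [-137.9    8.3   47.8] units [-0.    0.28 -0.15] rot [-1.12 -0.09 -0.26] F [-26.7  -4.8  64.3] w 0.0003
```

The stop is reached, with 64 N on the wrist. I ease off to a moderate hold.

move_arm:
  increments:
    - {"offset": [0,0.1,0.1],"rot": [0,0,0]}
    - {"offset": [0,0,0.1],"rot": [0,0,0]}
    - {"offset": [0,0,0.1],"rot": [0,0,0]}

```text
t: 7.8
position: [0.5443, 0.1077, 0.0504]
tool_rot: [0.741, -0.671, 0.006, -0.006]
ft_force: [-10.4, -0.8, 20.9]
width: 0.0003
```

```bash
python3 - <<'E'
from h import *
go(-.138,0,.05)
T=cam("top");S=cam("side");go(-.138,0,.05)
a=cv2.resize(T["pixels"][160:260,210:350,::-1],(560,400),interpolation=cv2.INTER_CUBIC)
b=cv2.resize(S["pixels"][130:270,200:360,::-1],(457,400),interpolation=cv2.INTER_CUBIC)
cv2.imwrite("pics/c3.png",cv2.resize(np.hstack([a,b]),(800,315)))
cv2.imwrite("pics/c4.png",cv2.resize(S["pixels"][170:270,230:360,::-1],(780,600),interpolation=cv2.INTER_CUBIC))
E
```

```text
t 7.8 H mm [-138.4    7.8   50.4] units [0.01 0.26 0.01] rot [-1.01 -0.03 -0.3 ] F [-10.4  -0.8  20.9] w 0.0003
t 7.9 H mm [-138.4    7.8   50.3] units [0.01 0.26 0.01] rot [-1.   -0.03 -0.3 ] F [-11.8  -1.5  22.3] w 0.0004
```

View pics/c3.png

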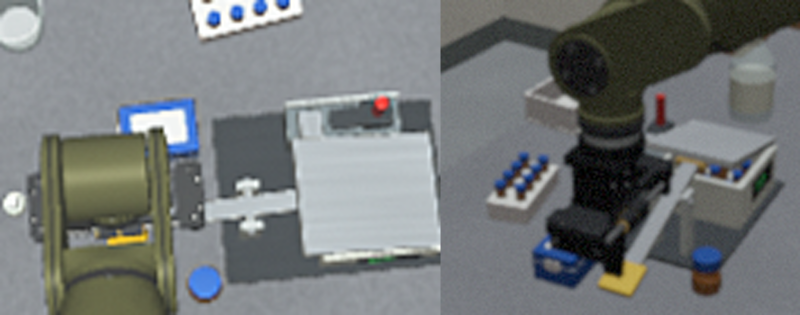

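View pics/c4.png

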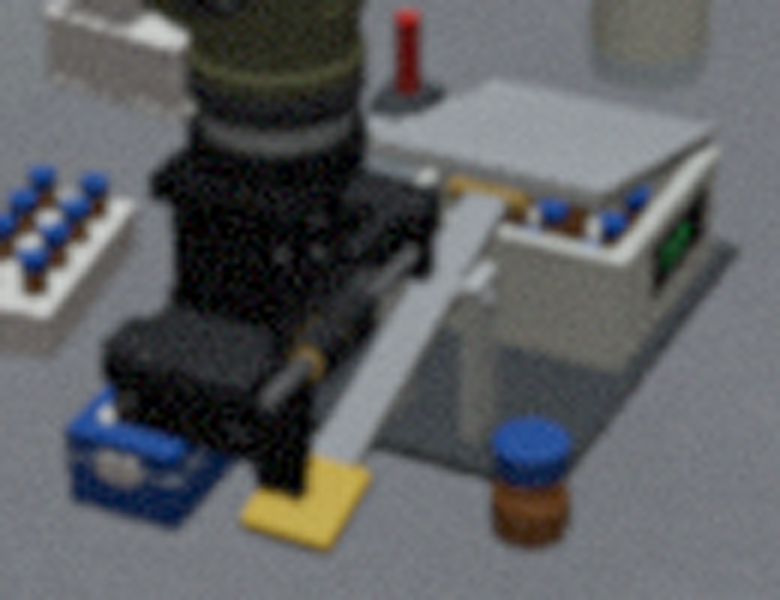

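The lid is raised, with vials showing in the chamber. The fingers are on the pad at crop (300,480), and the bolt knob is still back. I trim off the sideways load, then check that it stays.

move_arm:
  increments:
    - {"offset": [0,0.05,0.1],"rot": [0,0,0]}
    - {"offset": [0,0.05,0.1],"rot": [0,0,0]}
    - {"offset": [0,0,0.1],"rot": [0,0,0]}

```text
t: 8.2
position: [0.5444, 0.1076, 0.0503]
tool_rot: [0.741, -0.672, 0.007, -0.007]
ft_force: [-12.3, -1.2, 22.5]
width: 0.0006
```

```bash
python3 - <<'E'
from h import *
go(-.138,0,.05)
for i in range(10): T=cam("top");S=cam("side")
go(-.138,0,.05)
k=blobs(T,(0,120,60),(8,255,255),(290,170,370,220))
for b in k: print("knob H",HR.T@(plane(T,b[1],.143)[:2]-O))
for n,p,z in(("jar",(260,235,290,265),.052),("box",(235,180,285,220),.045)):
    for b in blobs(T,(105,130,60),(125,255,255),p): print(n,b)
E
```

```text
t 8.2 H mm [-138.3    7.9   50.3] units [0.01 0.26 0.01] rot [-1.13 -0.04 -0.3 ] F [-12.3  -1.2  22.5] w 0.0006
t 9.2 H mm [-138.4    7.8   50.4] units [0.01 0.26 0.01] rot [-1.12 -0.04 -0.3 ] F [-10.1  -1.4  21. ] w 0.0004
knob H [0.14592305 0.08721668]
jar ([270, 245, 10, 10, 77], [274.61, 249.27])
box ([248, 192, 25, 17, 130], [262.68, 198.38])
```

```bash
python3 -c "
from h import *
from rig import order
print(order.job_done());go(-.138,0,.05)"
```

```text
the job is handed in; nothing more can be done
None
the job is handed in; nothing more can be done
```

I pushed the bolt back first, then pressed the lever down to its stop. The lid is up, and I handed the job in at about 9.2 s with the closed fingers still holding the pad.

- **Bolt:** I pushed the knob with the closed fingers until it stopped moving, with 21 N on the wrist. The camera afterwards put it at heater x ≈ 146 mm against 148 mm at full travel, so within the calibration error. It was still there at the last check.
- **Lever and lid:** The press reached the stop with a brief 64 N peak on the wrist. I then eased to a steady push of about 21 N, well above the 5–12 N needed. The fingertip stayed at about 50 mm height over a full second, and the picture shows the lid raised with the vials visible in the chamber.
- **Loose items:** The jar has not moved. The tip box is partly hidden by the gripper in the last view, so I could not measure it again, but the fingers and gripper passed well above it. I did not re-measure the vial or the items farther off.

Two checks were not ideal:
- **Off-centre hold:** The fingers sit about 8 mm off the pad's centre line, with about 10 N sideways on the wrist. A small correction did not remove it, but the hold stayed steady.
- **Lid angle:** I judged the lid from the picture and did not measure its opening angle.

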